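Feed a heat-spreader bar home in a covered jig with a push stick

ROBOT

A 7-joint arm with a two-finger parallel gripper is mounted at the origin on the work surface; the furniture and walls round the work are solid. World frame = base frame: x ahead of the robot, y to its left, z up, the work surface at z = 0. Lengths are in m, angles in rad, forces in N, time in s.
With the tool pointing down it reaches from about 0.425 to 0.925 m from the base axis. Payload 6.8 kg.
Tool frame: the origin (TCP) lies at the very end of the fingers, on their centre line; the grasp point (between the pads) lies 19 mm behind it; z points along the fingers, y is the line along which they close (so a half turn about z gives the same grasp; the last joint's range is limited). The gripper opens to 85 mm and grips with 20 to 120 N. Pads are 22 mm wide; open, the fingers measure 114 mm over their backs; the gripper's body (76 mm by 85 mm) begins 54 mm behind the grasp point. The pads swing forward as they close: fully open they stand 13 mm farther back than shut.
Start: joints at [-0.108, 0.477, 0.022, 1.555, -0.011, 1.109, -0.083], TCP at [0.675, 0, 0.231] pointing down, gripper open.
Joint ranges: [-2.96, 2.96], [-0.34, 2.1], [-1.41, 1.46], [0.24, 2.44], [-1.37, 4.51], [0.17, 1.92], [-2.96, 2.96]. Speed limits (rad/s): [2.39, 2.39, 3.14, 3.14, 3.14, 3.14, 3.14].

INTERFACE

Orientations are given as a rotation vector (axis times angle).
In Python, from bench import get_obs, viewer, r gives the robot as it stands. The module is installed in compiled form; this text tells all that it offers.
- The arm moves only by the tool play_rows, never from a script. Its argument "commands" is a list that holds one entry, the list of rows, each a list of 5 numbers: the gripper's target within -1 to 1 (shut at 1, half-way at 0, fully open at -1), then the shift along the tool's x, y, z scaled (see below), then the turn about the tool's z scaled (see below). A call has 1 to 12 rows; each row is the pose to reach, as a shift and turn from the pose commanded when the call began, along the tool's axes at that moment; what a row does not reach only later rows make up. The controller multiplies each number of a shift by 0.2 m and each number of a turn by pi/2 rad. A row lasts 1/12 s, in which the tool goes at most 41.7 mm and 7.16 degrees, less where a joint would pass 70% of its speed; a pose out of reach is approached as far as the arm can. A call with a number of a shift or a turn outside -1 to 1 is refused whole. A call with a gripper value outside its range is refused whole. The fingers move at their own pace and stop on an object; "grip_force" is the grip in N (left out, the last holds). Time passes only in rows, so rows that repeat a pose let the fingers close. It gives the time, the measured TCP pose, the force, the opening and the grip force at its end, in the units of the state.
- get_obs(): the state, without advancing time (a new reading comes with each control period).
- viewer.grab_frame(name): name is "side" or "top"; returns a dict with "pixels" (480x640x3 uint8, red, green, blue), "fovy" (degrees; the focal length in pixels is half the picture's height over the tangent of half this angle, whatever the lens; pixels are square), "cx", "cy" (the principal point, pixels), "world_to_cam" (4x4, takes a point from world to camera coordinates). Camera axes: x right, y up, looking along -z (the intrinsics and any distortion apply to the point x, -y, -z); pixel columns grow to the right and rows downward; lengths in m; the calibration is good to about 2 mm. A picture is of the moment at which its call begins. There is no depth.
- r.hand_in(): hands the job in; it is judged then, once.
Trained networks look in a picture, given as the dict that the camera call returned (one of the last four; its "shot" number tells which), for a name from the list of things; names that differ only in an ending like _2 or _b are one class to them, and where a whole thing is asked for, a point or a joint stands for the part that bears it (a point fixed in the world has none). Each returns a list of dicts, best first, with "score" (0 to 1); they miss things now and then, are a little off and sometimes report something else, mostly with a low value. They report only what shows in the picture. A call takes as long as a camera call.
- viewer.trace(picture, thing): "pixels" (480x640 bool, what is visible of it) and "rect" ([left, top, right, bottom] in pixels, round what is visible of it).
The state is a dict: "clock": time; "joints": joint angles; "qvel": joint speeds; "tau": joint torques, N m; "tcp_pos": TCP position; "orientation": TCP orientation; "contact_force": force on the tool from outside, world axes, zero at the start; "moment": the same for the moment, N m; "grip_width": finger opening in m; "gripper_force": force on a finger pad.
Only numpy, scipy, OpenCV 4.12 (cv2) and the standard library are available. Lean on these libraries where they do the work, as an engineer would, in place of code of your own. Each camera call takes 0.05 s, during which the arm holds its last target. There are 200 camera calls.

TASK

Pick up the push stick and use it to feed the small aluminium bar, which lies in the open infeed of the jig, through the covered channel until it is pressed home against the stop hidden inside: a firm but gentle press that is held a moment, never forced. Then draw the stick out and lay it flat on the mat, clear of the jig, and leave everything else standing where it is. Do not touch the bar with the fingers.

Things in the scene. Friction and masses are not known exactly. Their poses are not given: they have to be found in the camera images.
- jig: Fixed aluminium channel jig. Origin on the mat under the mouth of its covered tunnel, mid channel; x = feed direction, z up. Base plate 15 mm thick (its top is the channel floor), x -62 to 135 mm, 74 mm wide. Channel 21 mm wide. Open infeed x -62 to 0 between walls 10 mm high, 7 mm thick, flared at the outer 12 mm. Tunnel x 0 to 120 mm, 32 mm high inside, cover top 53 mm over the mat.
- mouth (a point): Middle of the channel floor at the tunnel mouth, 15 mm above the jig's origin, same axes. Inside, a spring brake shoe (x 16 to 47 mm from here) presses on the bar's side and drags with about 3 to 7 N from there on. The stop pad's face stands anywhere between x = 70 and 86 mm, unseen: it is found by feel, as a rise of the push above the drag.
- end_stop: End of the jig: upright aluminium block closing the tunnel, carrying the screw-set rubber stop pad. Origin mid channel on the channel floor, 116 mm past the mouth. The bar is home when it has pressed on the pad with 3 N or more for a moment; over 15 N on the pad is forcing it. With the drag added, a push of about 12 N on the stick is right; the stick must not push the bar with over 21 N.
- bar: Loose aluminium heat-spreader bar, 50 long (x) x 18 wide (y) x 12 mm high, 40 to 85 g, with two dark screw recesses and a white pad on top. Origin: middle of its underside. It starts flat on the channel floor, x along the feed direction, its front end 0 to 15 mm inside the tunnel mouth.
- push_stick: Push stick on the mat, 175 mm, 110 g: beech handle 90 x 16 wide x 24 mm high, steel shaft 12 wide x 14 high, black sprung nose 12 x 14; common flat underside. Origin: underside of the handle's middle; x points to the nose, face at x = 130 mm. The nose yields 7 mm along x, 3.5 N per mm. Grip across the handle's 16 mm at its middle: the fingers then stay outside the jig to the end of the feed.
- stick_tip (a point): Point in the centre of the push stick's nose face (unyielded), 130 mm from the stick's origin along its x and 7 mm above its underside.
- glue_bottle: Bystander: glue bottle, 26 mm across, 80 mm high, upright; origin in the middle of its underside. Leave it standing.
- test_weight: Bystander: brass weight, 29 mm across, 51 mm high; origin in the middle of its underside. Leave it standing.
- loupe: Bystander: black eye loupe, 37 mm across, 34 mm high; origin in the middle of its underside. Leave it standing.

How it is judged:
On the way, in this order (a step that is already met when the one before it is completed fails the run):
1. the held stick's nose bears on the bar (contact force between push_stick and bar above 0.5 N and contact force between the fingers and push_stick above 1 N), for 0.1 s.
2. the stick presses the bar home against the stop with 3 N or more (contact force between bar and end_stop above 3 N and contact force between push_stick and bar above 3 N), for 0.2 s.
At the end, for the whole second after the job is handed in: The bar lies on the channel floor wholly inside the tunnel, where it was pressed on the stop (its middle at least 43 mm past the mouth), and the push stick lies flat on the mat, released, at rest, not touching the jig (x of bar in the frame of jig above 0.043 m and z of bar in the frame of jig below 0.018 m and linear speed of each of bar, push_stick below 0.02 m/s and height (world z) of each of push_stick, stick_tip below 0.012 m and contact force between push_stick and jig below 0.1 N).
It fails at once if the bar is forced: more than 15 N on the stop, or more than 21 N from the stick (contact force between bar and end_stop above 15 N or contact force between push_stick and bar above 21 N).
It fails at once if the fingers touch the bar (contact force between the fingers and bar above 0.5 N).
It fails at once if a bystander is shifted by more than 20 mm (distance of any of glue_bottle, test_weight, loupe from where it was at the start of the episode above 0.02 m).
It also fails if it takes over 69 s, if anything falls off the work surface, if the arm or the gripper's body presses on something with over 40 N, if the wrist force passes 120 N, or if a joint passes its speed limit or range.

## Working session

There is one attempt and no reset: what is moved stays moved. The work goes in short steps, Python scripts to look and compute and a tool call to move; the robot and the scene stay as the last step left them, time stands still between calls to the robot, and variables do not carry over. Pictures are saved under pics/ and viewed, at most 10 in all, crops included, and the job is handed in when it is done.

Besides the shell and the picture viewer there is one more tool, called as a command line: name --argument value ..., lists and objects as JSON in quotes. play_rows: Moves the arm, as the interface text tells. Shifts and turns lie within -1 to 1; 1 stands for 0.2 m of shift or pi/2 rad of turn. Its arguments: {"type":"object","properties":{"commands":{"type":"array","items":{"type":"array","items":{"type":"array","items":{"type":"number","minimum":-1,"maximum":1}}}},"grip_force":{"type":"number"}},"required":["commands"]}

```bash
mkdir -p pics; cat > h.py <<'E'
import numpy as np, cv2
from bench import get_obs, viewer, r
def K(f):
    F=240/np.tan(np.radians(f["fovy"])/2); return F
def ray(f,u,v):
    F=K(f); T=np.array(f["world_to_cam"]); R=T[:3,:3]; c=-R.T@T[:3,3]
    d=R.T@np.array([(u-f["cx"])/F,-(v-f["cy"])/F,-1]); return c,d
def at(f,u,v,z):
    c,d=ray(f,u,v); return c+d*(z-c[2])/d[2]
def proj(f,p):
    T=np.array(f["world_to_cam"]); q=T[:3,:3]@np.array(p)+T[:3,3]; F=K(f)
    return f["cx"]+F*q[0]/-q[2], f["cy"]-F*q[1]/-q[2]
def save(f,n): cv2.imwrite("pics/"+n+".png",f["pixels"][:,:,::-1])
E
python3 - <<'E'
from h import *
o=get_obs(); print({k:np.round(v,3) for k,v in o.items()})
for n in("top","side"):
    f=viewer.grab_frame(n); save(f,n+"0"); print(n,[k for k in f],f["fovy"],f["cx"],f["cy"],np.round(ray(f,320,240),3))
    for t in ["jig","bar","push_stick","end_stop","glue_bottle","test_weight","loupe"]:
        for d in viewer.trace(f,t)[:1]:
            m=d["pixels"]; ys,xs=np.nonzero(m)
            rc=cv2.minAreaRect(np.c_[xs,ys].astype(np.float32)); print(t,round(d["score"],2),d["rect"],m.sum(),np.round(cv2.boxPoints(rc)).tolist())
E
```

```text
{'clock': np.float64(0.0), 'joints': array([-0.108,  0.478,  0.022,  1.556, -0.011,  1.109, -0.083]), 'qvel': array([ 0.001, -0.001, -0.   , -0.001, -0.002,  0.001,  0.001]), 'tau': array([-1.0000e-03, -5.9644e+01,  1.6080e+00, -2.8119e+01,  1.2000e-02,
        9.0000e-03,  0.0000e+00]), 'tcp_pos': array([ 0.674, -0.   ,  0.23 ]), 'orientation': array([-2.221e+00, -2.221e+00,  2.000e-03]), 'contact_force': array([ 0.482,  0.008, -0.784]), 'moment': array([ 0.028, -0.013, -0.046]), 'gripper_force': np.float64(0.0), 'grip_width': np.float64(0.085)}
top ['pixels', 'fovy', 'cx', 'cy', 'world_to_cam', 'shot'] 43.18421231432569 317.87548670431215 238.9647300308242 [[ 0.315 -0.095  1.302]
 [ 0.224  0.013 -0.975]]
jig 0.83 [344.7, 270.9, 436.2, 337.6] 3152 [[340.0, 299.0], [354.0, 265.0], [443.0, 301.0], [429.0, 336.0]]
bar 0.43 [359.8, 285.9, 377.9, 299.1] 130 [[358.0, 291.0], [361.0, 283.0], [376.0, 290.0], [373.0, 297.0]]
end_stop 0.59 [424.4, 301.6, 439.3, 327.4] 220 [[423.0, 325.0], [432.0, 300.0], [441.0, 303.0], [432.0, 329.0]]
loupe 0.65 [182.1, 228.3, 201.9, 247.1] 275 [[178.0, 237.
[... 180 characters left out ...]
9  0.377]
 [ 0.217 -0.896 -0.389]]
jig 0.91 [336.9, 200.2, 407.5, 256.9] 1943 [[333.0, 239.0], [392.0, 192.0], [414.0, 221.0], [356.0, 267.0]]
bar 0.63 [356.5, 230.1, 372.3, 242.5] 119 [[354.0, 237.0], [368.0, 227.0], [372.0, 233.0], [359.0, 243.0]]
end_stop 0.51 [380.5, 205.0, 400.7, 225.6] 162 [[381.0, 202.0], [392.0, 193.0], [410.0, 214.0], [399.0, 223.0]]
glue_bottle 0.57 [241.2, 237.7, 254.9, 277.7] 407 [[238.0, 238.0], [252.0, 238.0], [252.0, 275.0], [238.0, 275.0]]
test_weight 0.93 [232.6, 271.9, 252.5, 303.1] 515 [[233.0, 272.0], [252.0, 272.0], [252.0, 304.0], [233.0, 304.0]]
loupe 0.85 [247.6, 316.9, 271.9, 353.1] 795 [[244.0, 317.0], [270.0, 317.0], [270.0, 350.0], [244.0, 350.0]]
```

View pics/top0.png

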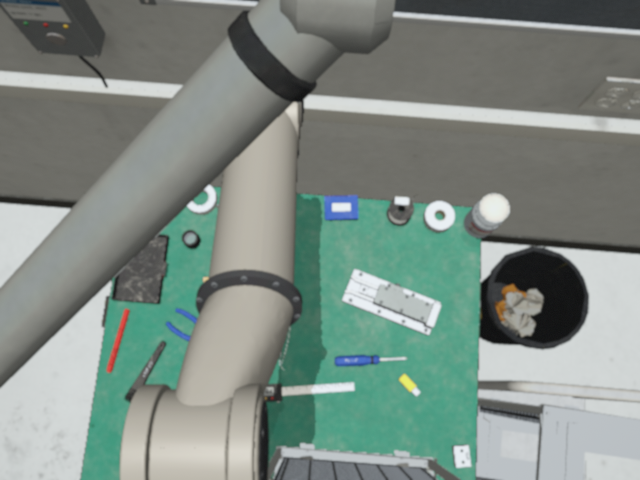

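View pics/side0.png

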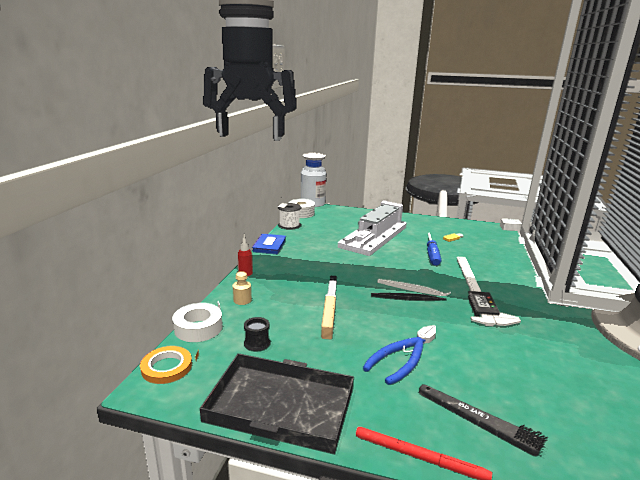

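Top: the jig lies at (345–440, 270–335), with its infeed to the left; the arm hides the stick. Side: the stick has its handle at (328,335)–(331,293) and its nose at about (333,278). The loupe is at (257,333), the weight at (242,288) and the bottle at (245,257).

```bash
python3 - <<'E'
from h import *
f=viewer.grab_frame("top"); s=viewer.grab_frame("side")
c=f["pixels"][255:350,330:450]; cv2.imwrite("pics/jt.png",cv2.resize(c[:,:,::-1],None,fx=6,fy=6,interpolation=cv2.INTER_CUBIC))
c1=s["pixels"][190:265,325:425]; c2=s["pixels"][265:345,290:390]
a=cv2.resize(c1[:,:,::-1],(600,450),interpolation=cv2.INTER_CUBIC);b=cv2.resize(c2[:,:,::-1],(600,480),interpolation=cv2.INTER_CUBIC)
cv2.imwrite("pics/js.png",a);cv2.imwrite("pics/ss.png",b)
print("jig top",[np.round(at(f,u,v,.015),3).tolist() for u,v in [(343,299),(356,270),(439,303),(428,334)]])
print("jig side",[np.round(at(s,u,v,.015),3).tolist() for u,v in [(338,242),(373,252),(406,212)]])
print("stick",[np.round(at(s,u,v,.024),3).tolist() for u,v in [(328,331),(331,294),(333,279)]])
for n,(u,v) in dict(loupe=(259,350),weight=(242,303),bottle=(247,277)).items(): print(n,at(s,u,v,0).round(3))
E
```

```text
jig top [[0.486, -0.138, 0.015], [0.551, -0.161, 0.015], [0.494, -0.342, 0.015], [0.427, -0.322, 0.015]]
jig side [[0.553, -0.156, 0.015], [0.477, -0.129, 0.015], [0.433, -0.395, 0.015]]
stick [[0.496, 0.173, 0.024], [0.515, 0.073, 0.024], [0.524, 0.022, 0.024]]
loupe [0.583 0.211 0.   ]
weight [0.654 0.104 0.   ]
bottle [0.682 0.018 0.   ]
```

View pics/jt.png

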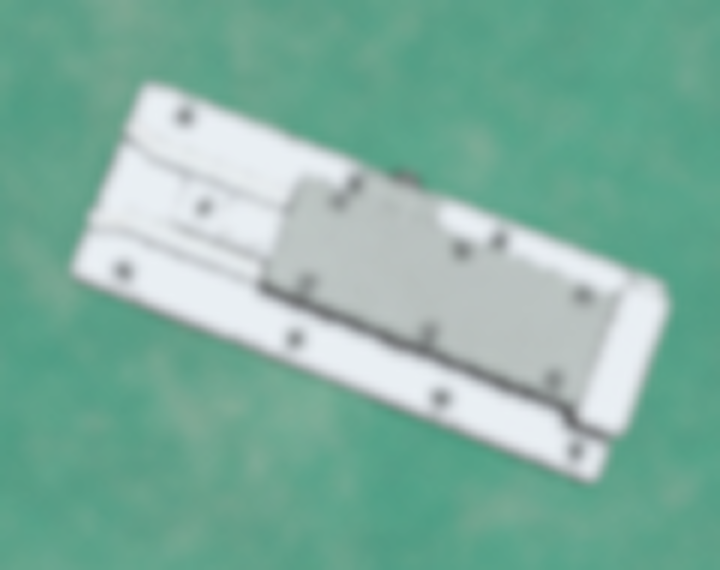

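View pics/ss.png

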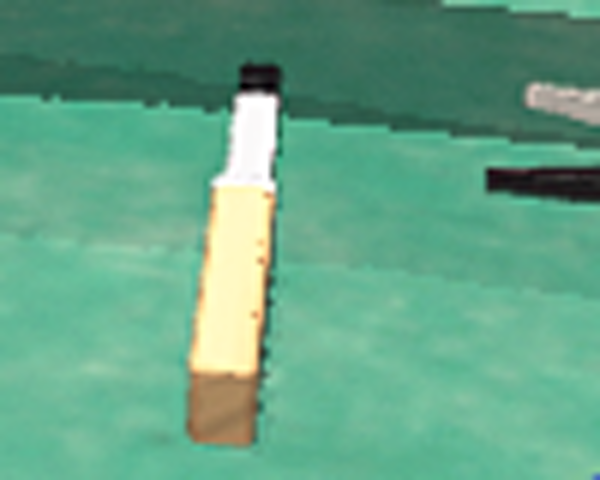

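Jig crop: base-plate corners are at crop (150,82), (72,272) and (600,482), and the tunnel mouth edge runs from (300,180) to (262,285). Stick crop: the handle's rear top edge is at about (224,375), its front top edge at (244,186), and the nose's top edge at (261,66).

```bash
python3 - <<'E'
from h import *
f=viewer.grab_frame("top"); s=viewer.grab_frame("side")
t=lambda u,v,z: at(f,330+u/6-.5+.08,255+v/6-.42,z)
w=lambda u,v,z: at(s,290+u/6-.42,265+v/6-.42,z)
A,B,D=t(150,82,.015),t(72,272,.015),t(600,482,.015)
ang=lambda d: np.degrees(np.arctan2(d[1],d[0]))
print(A,B,D,"W",np.linalg.norm(A-B),"L",np.linalg.norm(D-B),ang(D-B),ang(A-B)-90)
x=(D-B)/np.linalg.norm(D-B); 
m=(A+B)/2; print("mouth from base",m+.062*x)
p,q=t(300,180,.053),t(262,285,.053); print("cover edge",p,q,np.linalg.norm(p-q))
print("channel lines",[t(*a).round(4).tolist() for a in[(128,137,.025),(92,222,.025),(285,208,.025),(265,265,.025)]])
b,fr,n=w(224,375,.024),w(244,186,.024),w(261,66,.014)
print("stick",b,fr,n,np.linalg.norm(fr-b),np.linalg.norm(n[:2]-b[:2]),ang(fr-b),ang(n-b),"mid",(b+fr)/2)
b1,b2=w(193,442,0),w(255,442,0);print(b1,b2)
E
```

```text
[ 0.55432879 -0.15815024  0.015     ] [ 0.48375726 -0.13519692  0.015     ] [ 0.42524501 -0.32500331  0.015     ] W 0.07421047740090587 L 0.19862062075072634 -107.1331363693922 -108.01706958849422
mouth from base [ 0.50077826 -0.20592219  0.015     ]
cover edge [ 0.51712389 -0.21043985  0.053     ] [ 0.47964251 -0.19953489  0.053     ] 0.03903552863780201
channel lines [[0.532, -0.1512, 0.025], [0.5007, -0.1406, 0.025], [0.5112, -0.2083, 0.025], [0.4905, -0.2025, 0.025]]
stick [0.49994728 0.16437952 0.024     ] [0.51539448 0.07802528 0.024     ] [ 0.53016085 -0.00871011  0.014     ] 0.08772497903795304 0.17570680822715504 -79.85809520066529 -80.09852290915272 mid [0.50767088 0.1212024  0.024     ]
[0.507926   0.15890752 0.        ] [0.49381406 0.15450986 0.        ]
```

play_rows --commands '[[[-1, 0.1, -0.14, 0.1, -0.02], [-1, 0.2, -0.28, 0.2, -0.04], [-1, 0.3, -0.42, 0.33, -0.06], [-1, 0.4, -0.56, 0.44, -0.08], [-1, 0.5, -0.7, 0.55, -0.1], [-1, 0.6, -0.835, 0.655, -0.111], [-1, 0.6, -0.835, 0.655, -0.111], [-1, 0.6, -0.835, 0.655, -0.111], [-1, 0.6, -0.835, 0.655, -0.111], [-1, 0.6, -0.835, 0.655, -0.111]]]' --grip_force 40

```text
clock: 1.83
tcp_pos: [0.51, 0.1194, 0.1013]
orientation: [2.021, 2.403, 0.003]
contact_force: [-0.7, -0.2, -0.1]
grip_width: 0.0852
gripper_force: 0.0
```

play_rows --commands '[[[-1, 0, -0.01, 0.1, 0], [-1, 0, -0.01, 0.2, 0], [-1, 0, -0.01, 0.3, 0], [-1, 0, -0.01, 0.38, 0], [-1, 0, -0.01, 0.44, 0], [-1, 0, -0.01, 0.47, 0], [-1, 0, -0.01, 0.485, 0], [-1, 0, -0.01, 0.485, 0], [-1, 0, -0.01, 0.485, 0], [-1, 0, -0.01, 0.485, 0]]]'

```text
clock: 2.67
tcp_pos: [0.5068, 0.1198, 0.0041]
orientation: [2.019, 2.406, 0.002]
contact_force: [0.3, 0.5, 0.0]
grip_width: 0.0852
gripper_force: 0.0
```

play_rows --commands '[[[1, 0, 0, 0, 0], [1, 0, 0, 0, 0], [1, 0, 0, 0, 0], [1, 0, 0, 0, 0], [1, 0, 0, 0, 0], [1, 0, 0, 0, 0], [1, 0, 0, 0, 0], [1, 0, 0, 0, 0], [1, 0, 0, 0, 0], [1, 0, 0, 0, 0], [1, 0, 0, 0, 0], [1, 0, 0, 0, 0]]]' --grip_force 70

```text
clock: 3.67
tcp_pos: [0.5064, 0.1198, 0.0036]
orientation: [2.019, 2.406, 0.001]
contact_force: [-1.5, -1.0, 5.6]
grip_width: 0.0144
gripper_force: 68.9
```

play_rows --commands '[[[1, 0, 0, -0.07, 0], [1, 0, 0, -0.15, 0], [1, 0, 0, -0.22, 0], [1, 0, 0, -0.28, 0], [1, -0.1, 0.02, -0.28, 0.05], [1, -0.23, 0.05, -0.28, 0.1], [1, -0.36, 0.08, -0.28, 0.16], [1, -0.5, 0.12, -0.28, 0.22], [1, -0.6, 0.15, -0.28, 0.27], [1, -0.69, 0.163, -0.28, 0.306], [1, -0.69, 0.163, -0.28, 0.306], [1, -0.69, 0.163, -0.28, 0.306]]]'

```text
clock: 4.67
tcp_pos: [0.5617, -0.0119, 0.0587]
orientation: [-2.536, -1.854, 0.002]
contact_force: [-0.1, 1.3, -1.6]
grip_width: 0.0147
gripper_force: 68.4
```

play_rows --commands '[[[1, 0, 0, 0, 0], [1, 0, 0, 0, 0], [1, 0, 0, 0, 0]]]'

```text
clock: 4.92
tcp_pos: [0.5617, -0.0092, 0.0592]
orientation: [-2.532, -1.859, -0.0]
contact_force: [-0.3, 0.4, -1.4]
grip_width: 0.0143
gripper_force: 68.4
```

```bash
python3 - <<'E'
from h import *
o=get_obs(); print({k:np.round(o[k],4) for k in("tcp_pos","orientation","contact_force")})
f=viewer.grab_frame("top"); s=viewer.grab_frame("side")
a=cv2.resize(f["pixels"][230:350,300:450,::-1],(600,480),interpolation=cv2.INTER_CUBIC)
b=cv2.resize(s["pixels"][170:320,290:440,::-1],(600,600),interpolation=cv2.INTER_CUBIC)
cv2.imwrite("pics/t1.png",a); cv2.imwrite("pics/s1.png",b)
E
```

```text
{'tcp_pos': array([ 0.5617, -0.0092,  0.0592]), 'orientation': array([-2.5316, -1.8589, -0.    ]), 'contact_force': array([-0.2885,  0.4367, -1.3961])}
```

View pics/s1.png

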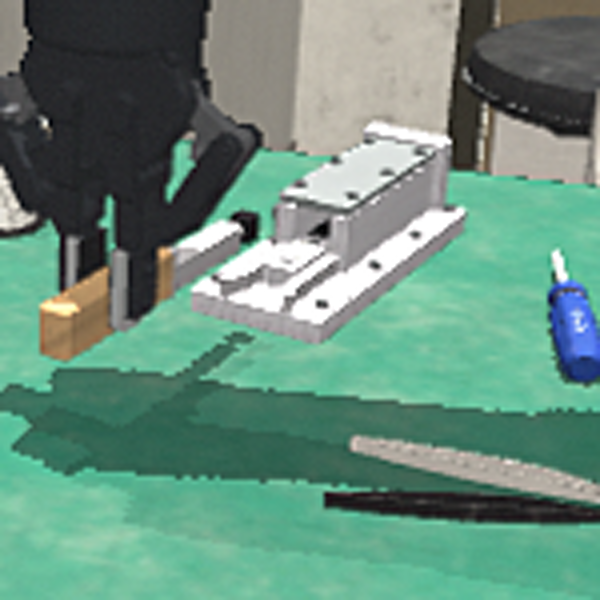

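View pics/t1.png

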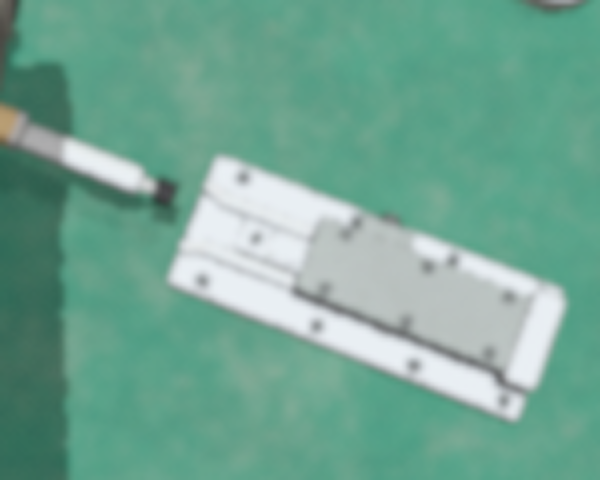

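Side: the stick hangs level in the fingers behind the infeed. Top: the nose at crop (164,190) is in line with the channel, and the bar's rear end is at about (237,235).

```bash
python3 - <<'E'
from h import *
f=viewer.grab_frame("top"); s=viewer.grab_frame("side")
M=np.array([.5008,-.2059]); y=np.radians(-107.5); X=np.array([np.cos(y),np.sin(y)]); Y=np.array([-X[1],X[0]])
J=lambda p:(1e3*np.array([(p[:2]-M)@X,(p[:2]-M)@Y])).round(1)
t=lambda u,v,z: J(at(f,300+u/4-.4,230+v/4-.4,z))
w=lambda u,v,z: J(at(s,290+u/4-.4,170+v/4-.4,z))
print("nose end top",t(168,182,.07),t(162,203,.07), t(175,194,.07),"shaft",t(65,150,.07),t(140,183,.07))
print("bar rear",t(241,220,.027),t(232,250,.027))
print("nose far top corner side",w(256,211,.07),w(232,216,.07),"handle rear",w(42,309,.08),w(72,317,.08))
print("channel side walls",w(222,282,.025),w(268,300,.025), "mouth",w(300,205,.015))
for p in[(0,0,.015),(-62,0,.015),(-62,10.5,.025),(-62,-10.5,.025),(0,10.5,.025),(0,-10.5,.025)]:
  P=np.r_[M+p[0]/1e3*X+p[1]/1e3*Y,p[2]]; a=np.array(proj(f,P)); b=np.array(proj(s,P)); print(p,((a-[300,230])*4).round(),((b-[290,170])*4).round())
E
```

```text
nose end top [-80.6   2.7] [-79.5  -8.6] [-75.   -1.7] shaft [-136.    -1.8] [-93.8  -3.2]
bar rear [-38.3   5.8] [-36.9 -10.9]
nose far top corner side [-73.5  -2.7] [-86.6   3.5] handle rear [-251.7    2.6] [-251.2  -11.8]
channel side walls [-66.6  17.3] [-73.3 -12.4] mouth [82.7 47.4]
(0, 0, 0.015) [301. 259.] [308. 266.]
(-62, 0, 0.015) [193. 215.] [254. 304.]
(-62, 10.5, 0.025) [201. 194.] [237. 281.]
(-62, -10.5, 0.025) [186. 230.] [273. 290.]
(0, 10.5, 0.025) [310. 238.] [292. 244.]
(0, -10.5, 0.025) [295. 274.] [328. 253.]
```

play_rows --commands '[[[1, 0, 0.008, 0.06, 0], [1, 0, 0.008, 0.12, 0], [1, 0, 0.008, 0.17, 0], [1, 0, 0.008, 0.193, 0], [1, 0, 0.008, 0.193, 0], [1, 0, 0.008, 0.193, 0], [1, -0.03, 0.008, 0.193, 0], [1, -0.06, 0.008, 0.193, 0], [1, -0.09, 0.008, 0.193, 0], [1, -0.11, 0.008, 0.193, 0], [1, -0.12, 0.008, 0.193, 0], [1, -0.12, 0.008, 0.193, 0]]]'

```text
clock: 6.12
tcp_pos: [0.5562, -0.035, 0.0209]
orientation: [2.535, 1.855, -0.0]
contact_force: [-0.1, -0.6, -2.2]
grip_width: 0.0144
gripper_force: 68.4
```

play_rows --commands '[[[1, 0, 0, 0, 0], [1, 0, 0, 0, 0], [1, 0, 0, 0, 0]]]'

```text
clock: 6.37
tcp_pos: [0.5565, -0.0336, 0.0207]
orientation: [-2.534, -1.857, -0.0]
contact_force: [-0.1, 0.1, -0.6]
grip_width: 0.0144
gripper_force: 68.4
```

```bash
python3 - <<'E'
from h import *
o=get_obs(); print({k:np.round(o[k],4) for k in("tcp_pos","orientation","contact_force")})
f=viewer.grab_frame("top"); s=viewer.grab_frame("side")
a=cv2.resize(f["pixels"][250:330,320:420,::-1],(500,400),interpolation=cv2.INTER_CUBIC)
b=cv2.resize(s["pixels"][200:280,320:380,::-1],(300,400),interpolation=cv2.INTER_CUBIC)
cv2.imwrite("pics/c2.png",np.hstack([a,b]))
E
```

```text
{'tcp_pos': array([ 0.5565, -0.0336,  0.0207]), 'orientation': array([-2.5338e+00, -1.8571e+00, -5.0000e-04]), 'contact_force': array([-0.1408,  0.1139, -0.5692])}
```

View pics/c2.png

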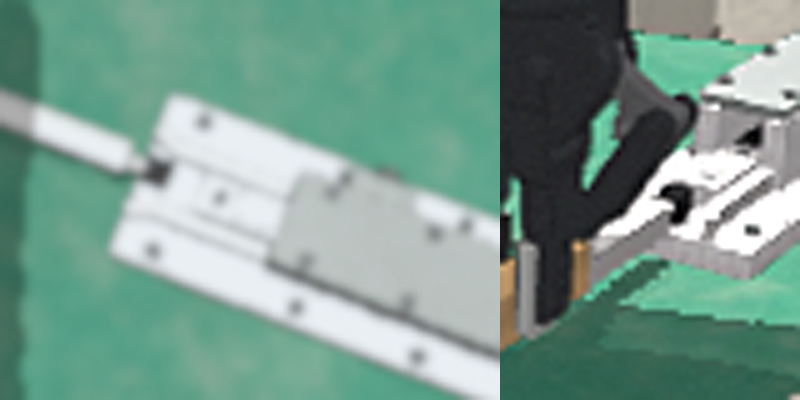

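Top: the nose at (157,172) sits centred in the flared infeed, with the bar's rear at about (200,190). Side: it is level and low, inside the walls. I'll start feeding.

play_rows --commands '[[[1, -0.015, 0, 0, 0], [1, -0.03, 0, 0, 0], [1, -0.045, 0, 0, 0], [1, -0.06, 0, 0, 0], [1, -0.07, 0, 0, 0], [1, -0.08, 0, 0, 0], [1, -0.09, 0, 0, 0], [1, -0.1, 0, 0, 0], [1, -0.11, 0, 0, 0], [1, -0.12, 0, 0, 0], [1, -0.125, 0, 0, 0], [1, -0.125, 0, 0, 0]]]'

```text
clock: 7.47
tcp_pos: [0.5487, -0.0581, 0.0207]
orientation: [2.535, 1.856, -0.0]
contact_force: [0.4, 0.5, -0.5]
grip_width: 0.0142
gripper_force: 68.4
```

play_rows --commands '[[[1, -0.01, 0, 0, 0], [1, -0.02, 0, 0, 0], [1, -0.03, 0, 0, 0], [1, -0.04, 0, 0, 0], [1, -0.05, 0, 0, 0], [1, -0.06, 0, 0, 0], [1, -0.07, 0, 0, 0], [1, -0.08, 0, 0, 0], [1, -0.09, 0, 0, 0], [1, -0.1, 0, 0, 0], [1, -0.1, 0, 0, 0], [1, -0.1, 0, 0, 0]]]'

```text
clock: 8.47
tcp_pos: [0.5424, -0.077, 0.0206]
orientation: [-2.534, -1.856, 0.001]
contact_force: [-0.5, 3.9, 0.2]
grip_width: 0.015
gripper_force: 68.4
```

play_rows --commands '[[[1, -0.01, 0, 0, 0], [1, -0.02, 0, 0, 0], [1, -0.03, 0, 0, 0], [1, -0.04, 0, 0, 0], [1, -0.05, 0, 0, 0], [1, -0.06, 0, 0, 0], [1, -0.06, 0, 0, 0]]]'

```text
clock: 9.05
tcp_pos: [0.5388, -0.0891, 0.0206]
orientation: [2.535, 1.855, -0.001]
contact_force: [-1.0, 4.0, -1.6]
grip_width: 0.0146
gripper_force: 68.4
```

play_rows --commands '[[[1, -0.01, 0, 0, 0], [1, -0.02, 0, 0, 0], [1, -0.03, 0, 0, 0], [1, -0.04, 0, 0, 0], [1, -0.05, 0, 0, 0], [1, -0.05, 0, 0, 0]]]'

```text
clock: 9.55
tcp_pos: [0.536, -0.0985, 0.0207]
orientation: [2.535, 1.856, -0.0]
contact_force: [-0.3, 3.6, -1.5]
grip_width: 0.0143
gripper_force: 68.4
```

play_rows --commands '[[[1, -0.0075, 0, 0, 0], [1, -0.01, 0, 0, 0], [1, -0.01, 0, 0, 0]]]'

```text
clock: 9.8
tcp_pos: [0.5356, -0.0999, 0.0207]
orientation: [2.534, 1.856, 0.0]
contact_force: [-0.1, 3.9, -1.9]
grip_width: 0.0145
gripper_force: 68.4
```

play_rows --commands '[[[1, -0.0075, 0, 0, 0], [1, -0.01, 0, 0, 0], [1, -0.01, 0, 0, 0]]]'

```text
clock: 10.05
tcp_pos: [0.535, -0.1018, 0.0207]
orientation: [2.534, 1.856, 0.0]
contact_force: [0.9, 4.1, -1.3]
grip_width: 0.0146
gripper_force: 68.4
```

play_rows --commands '[[[1, -0.005, 0, 0, 0], [1, -0.01, 0, 0, 0], [1, -0.01, 0, 0, 0]]]'

```text
clock: 10.3
tcp_pos: [0.5344, -0.1038, 0.0207]
orientation: [2.534, 1.856, 0.0]
contact_force: [-0.5, 4.7, -1.0]
grip_width: 0.0143
gripper_force: 68.4
```

play_rows --commands '[[[1, -0.005, 0, 0, 0], [1, -0.0075, 0, 0, 0], [1, -0.0075, 0, 0, 0]]]'

```text
clock: 10.55
tcp_pos: [0.5339, -0.1052, 0.0207]
orientation: [2.534, 1.856, 0.0]
contact_force: [0.2, 3.6, -1.4]
grip_width: 0.0146
gripper_force: 68.4
```

play_rows --commands '[[[1, -0.005, 0, 0, 0], [1, -0.0075, 0, 0, 0], [1, -0.0075, 0, 0, 0]]]'

```text
clock: 10.8
tcp_pos: [0.5334, -0.1066, 0.0207]
orientation: [2.534, 1.856, -0.0]
contact_force: [-0.4, 3.3, -1.3]
grip_width: 0.0145
gripper_force: 68.4
```

play_rows --commands '[[[1, -0.005, 0, 0, 0], [1, -0.0075, 0, 0, 0], [1, -0.0075, 0, 0, 0]]]'

```text
clock: 11.05
tcp_pos: [0.533, -0.1079, 0.0207]
orientation: [2.534, 1.856, 0.0]
contact_force: [0.8, 4.1, -1.9]
grip_width: 0.0147
gripper_force: 68.4
```

play_rows --commands '[[[1, -0.005, 0, 0, 0], [1, -0.0075, 0, 0, 0], [1, -0.0075, 0, 0, 0]]]'

```text
clock: 11.3
tcp_pos: [0.5328, -0.1084, 0.0208]
orientation: [-2.533, -1.857, -0.001]
contact_force: [0.3, 6.9, -0.7]
grip_width: 0.0146
gripper_force: 68.4
```

play_rows --commands '[[[1, -0.005, 0, 0, 0], [1, -0.0075, 0, 0, 0], [1, -0.0075, 0, 0, 0]]]'

```text
clock: 11.55
tcp_pos: [0.5326, -0.109, 0.0208]
orientation: [-2.533, -1.857, -0.002]
contact_force: [0.5, 9.0, -1.1]
grip_width: 0.0143
gripper_force: 68.5
```

The stop has been felt. One more small press, then hold.

play_rows --commands '[[[1, -0.005, 0, 0, 0], [1, -0.0075, 0, 0, 0], [1, -0.0075, 0, 0, 0], [1, -0.0075, 0, 0, 0], [1, -0.0075, 0, 0, 0], [1, -0.0075, 0, 0, 0], [1, -0.0075, 0, 0, 0]]]'

```text
clock: 12.13
tcp_pos: [0.5324, -0.1096, 0.0208]
orientation: [-2.532, -1.858, -0.003]
contact_force: [0.6, 9.7, 0.3]
grip_width: 0.0146
gripper_force: 68.6
```

play_rows --commands '[[[1, -0.005, 0, 0, 0], [1, -0.0075, 0, 0, 0], [1, -0.0075, 0, 0, 0], [1, -0.0075, 0, 0, 0], [1, -0.0075, 0, 0, 0], [1, -0.0075, 0, 0, 0], [1, -0.0075, 0, 0, 0], [1, -0.0075, 0, 0, 0]]]'

```text
clock: 12.8
tcp_pos: [0.5322, -0.1102, 0.0209]
orientation: [-2.531, -1.858, -0.005]
contact_force: [1.6, 12.5, -0.3]
grip_width: 0.0148
gripper_force: 68.6
```

play_rows --commands '[[[1, 0.02, 0, 0, 0], [1, 0.06, 0, 0, 0], [1, 0.12, 0, 0, 0], [1, 0.18, 0, 0, 0], [1, 0.24, 0, 0, 0], [1, 0.3, 0, 0, 0], [1, 0.37, 0, 0, 0], [1, 0.44, 0, 0, 0], [1, 0.52, 0, 0, 0], [1, 0.6, 0, 0, 0], [1, 0.65, 0, 0, 0], [1, 0.65, 0, 0, 0]]]'

```text
clock: 13.8
tcp_pos: [0.5713, 0.0143, 0.0207]
orientation: [-2.53, -1.862, -0.003]
contact_force: [0.7, 1.6, -1.4]
grip_width: 0.0146
gripper_force: 68.4
```

play_rows --commands '[[[1, 0, 0, 0, 0], [1, 0, 0, 0.03, 0], [1, 0, 0, 0.05, 0], [1, 0, 0, 0.065, 0], [1, 0, 0, 0.075, 0], [1, 0, 0, 0.08, 0], [1, 0, 0, 0.08, 0]]]'

```text
clock: 14.38
tcp_pos: [0.5701, 0.01, 0.0043]
orientation: [-2.535, -1.856, 0.001]
contact_force: [0.6, 0.0, -0.5]
grip_width: 0.0147
gripper_force: 68.4
```

play_rows --commands '[[[1, 0, 0, 0.003, 0], [1, 0, 0, 0.003, 0], [0.5, 0, 0, 0.003, 0], [0, 0, 0, 0.003, 0], [-1, 0, 0, 0.003, 0], [-1, 0, 0, 0.003, 0], [-1, 0, 0, 0.003, 0], [-1, 0, 0, 0.003, 0], [-1, 0, 0, 0.003, 0], [-1, 0, 0, 0.003, 0], [-1, 0, 0, 0.003, 0], [-1, 0, 0, 0.003, 0]]]'

```text
clock: 15.38
tcp_pos: [0.5704, 0.0104, 0.0041]
orientation: [2.534, 1.857, 0.0]
contact_force: [-0.5, -0.1, 0.7]
grip_width: 0.0856
gripper_force: 0.0
```

play_rows --commands '[[[-1, 0, 0, -0.05, 0], [-1, 0, 0, -0.15, 0], [-1, 0, 0, -0.3, 0], [-1, 0, 0, -0.45, 0], [-1, 0, 0, -0.6, 0], [-1, 0, 0, -0.75, 0], [-1, 0, 0, -0.75, 0], [-1, 0, 0, -0.75, 0], [-1, 0, 0, -0.75, 0]]]'

```text
clock: 16.13
tcp_pos: [0.57, 0.0104, 0.1542]
orientation: [-2.534, -1.857, -0.0]
contact_force: [0.6, 0.8, -0.6]
grip_width: 0.0854
gripper_force: 0.0
```

```bash
python3 - <<'E'
from h import *
f=viewer.grab_frame("top"); s=viewer.grab_frame("side")
a=cv2.resize(f["pixels"][230:350,290:440,::-1],(400,320),interpolation=cv2.INTER_CUBIC)
b=cv2.resize(s["pixels"][190:350,230:430,::-1],(400,320),interpolation=cv2.INTER_CUBIC)
cv2.imwrite("pics/e.png",np.hstack([a,b]))
E
```

```text
(no output)
```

View pics/e.png

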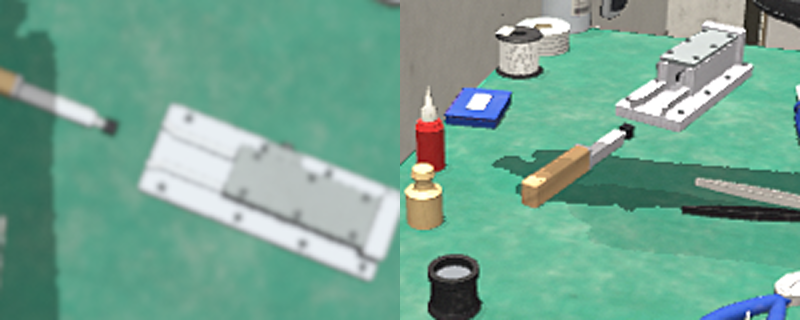

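The infeed is empty. The stick lies flat on the mat with its nose at (110,127) in the top crop, clear of the jig, and the bystanders are standing.

```bash
python3 -c "
from bench import r
print(r.hand_in())"
```

```text
the job is handed in; nothing more can be done
None
```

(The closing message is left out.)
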